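Turn a stack-nest crate and hook it onto the rim lugs of a loaded one

TASK

The two small stack-nest crates face the same way, so the empty blue one would drop down inside the loaded grey one and crush its abrasive rolls. Pick the blue crate up by its grip tab, turn it half round and stack it on the grey crate: tip it so its toe end slides in under the yellow hooks, push it home gently by feel, then let the tab end down behind the yellow stops so that it stands level and locked on the rim, and let go. The grey crate must keep its abrasive rolls and not be shoved along the bench more than a few millimetres, and the other things on the bench are to be left alone.

Things in the scene. Friction and masses are not known exactly. Their poses are not given: they have to be found in the camera images.
- upper_crate_mid (a point): Centre of the empty blue crate (about 0.25 kg), 35 mm above its underside (its feet). Axes: x along its length (grip tab at the -x end, toe end +x), z up. Rim x -122 to +100, 144 mm wide, 70 mm high; tapers to 164 x 84 mm at the floor. Pilasters on its long sides end in four feet. Stacked right, this point is 105 mm above lower_crate's origin, x axes opposed, y 0, x -19 to +10 mm in that frame
- upper_tab (a point): Centre of the blue crate's upright grip tab, 8 mm thick along the crate's x, 60 mm wide along y, standing from 70 to 98 mm above its underside; at x -117, y 0, 85 mm above the underside, measured from the centre of the underside. Axes as the crate. The crate hangs 0.12 m to one side of it: grip firmly (60 N or more)
- upper_toe (a point): Blue crate: midway between the front lower edges of its two toe feet, x +78, y 0, at underside level. Toe feet: 5 mm thick plates, x 58 to 78 mm, y 42 to 60 mm either side. Above each, the pilaster's +x face has a window, 5 to 22 mm above the underside, into which a hook tongue goes. Axes as the crate
- upper_heel (a point): Blue crate: midway between its two heel feet, x -32, y 0, at underside level. Heel feet: x -42 to -22 mm, y 42 to 60 mm either side. Axes as the crate
- lower_crate: Loaded grey crate, loose, about 1.5 kg (a level push over about 7 N shoves it along); same shape and axes as the blue one, origin at the centre of its underside. Rim ledges, top at 70 mm, run along both long sides, y 47 to 71 mm, with yellow lugs: hooks towards -x, stops towards +x. Own grip tab: x -113 to -121, top at 98 mm. A crate facing the same way drops inside it
- lower_hooks (a point): A point of the grey crate: x -70, y 0, z 70 mm (ledge height). Its lugs are clamped on rails; where differs and is not given: all hooks and stops stand shifted alike, by up to 18 mm to -x or 7 mm to +x of what is said here; find it by feel. Each hook: a post, face at x -79 mm, a tongue from it to x -70, 9 to 14 mm above the ledge, y 48.5 to 56. Ledge here: x -122 to -49
- lower_stops (a point): A point of the grey crate: x 44.5, y 0, z 70 mm. Stops (shifted like the hooks): 10 mm high, x 44.5 to 49, y 50 to 68. Toe feet go under the tongues up to the posts; heel feet pass over the stops, tab end raised 6 to 18 degrees (11 is good), and come down just inside. Set down flat a crate lands on the tongues. Play: 1 mm to the posts, 2.5 mm to the stops, 2.5 mm sideways
- roll_a: Dark red roll of abrasive, 25 mm across, 59 mm long, lying in the grey crate
- roll_b: Dark red roll of abrasive, 24 mm across, 46 mm long, lying in the grey crate
- marker: Bystander: red and white marker, 132 mm long, in front of the crates
- hammer: Bystander: hammer 288 mm long, behind and to the right of the crates
Not all that is in view belongs to the job. What is shaped like the roll_a but purple is not meant.

How it is judged (in metres and radians):
At the end, for the whole second after the job is handed in: The blue crate rests on the grey one's rim, turned half round, level on it within 0.04 rad, underside 67 to 73 mm above the grey one's, centred within 6 mm sideways and from 22 mm towards the hooks to 13 mm away. The grey crate stands flat, moved under 6 mm, both rolls still in it (x of upper_crate_mid in the frame of lower_crate between -0.022 and 0.013 m and y of upper_crate_mid in the frame of lower_crate between -0.006 and 0.006 m and z of upper_crate_mid in the frame of lower_crate between 0.102 and 0.108 m and x of upper_tab in the frame of lower_crate above 0.08 m and angle between the z axis of upper_crate_mid and the z axis of lower_crate, either way round below 0.04 rad and angle between lower_crate's own z axis and vertical below 0.04 rad and height (world z) of lower_crate below 0.006 m and distance of lower_crate from where it was at the start of the episode below 0.006 m and horizontal distance between each of roll_a, roll_b and lower_crate below 0.08 m and height (world z) of each of roll_a, roll_b below 0.05 m); the robot touches nothing.
It fails at once if the marker or the hammer is pushed more than 30 mm from its place (distance of any of marker, hammer from where it was at the start of the episode above 0.03 m).
It also fails if it takes over 45 s, if anything falls off the work surface, if the arm or the gripper's body presses on something with over 40 N, if the wrist force passes 120 N, or if a joint passes its speed limit or range.

ROBOT

A 6-joint arm with a two-finger parallel gripper is mounted at the origin on a cart in front of the work surface, level with it; the furniture and walls round the work are solid. World frame = base frame: x ahead of the robot, y to its left, z up, the work surface at z = 0. Lengths are in mm, angles in rad, forces in N, time in s.
With the tool pointing down it reaches from about 375 to 750 mm from the base axis. Payload 9 kg.
Tool frame: the origin (TCP) lies between the finger pads; the fingertips stand 25 mm ahead of it and the grasp point (between the pads) lies 6 mm ahead of it; z points along the fingers, y is the direction in which the jaws open and shut (so a half turn about z gives the same grasp; the last joint's range is limited). The gripper opens to 85 mm and grips with 20 to 120 N. Pads are 22 mm wide; open, the fingers measure 114 mm over their backs; the gripper's body (76 mm by 85 mm) begins 54 mm behind the grasp point. The pads swing forward as they close: fully open they stand 13 mm farther back than shut.
Start: joints at [0.998, 0.104, 0.097, 1.564, 0, 1.353], TCP at [208.446, 562.658, 256.331] pointing down, gripper open.
Joint ranges: [-2.99, 2.99], [-0.84, 1.86], [-1.1, 1.16], [-1.84, 2.11], [-1.51, 1.56], [-3.14, 3.14]. Speed limits (rad/s): [2.22, 2.22, 2.57, 3.14, 3.14, 3.14].

INTERFACE

Orientations are given as a unit quaternion [w, x, y, z].
In Python, from rig import sensors, optics, env gives the robot as it stands.
- The arm moves only by the shell command python3 -m crank 'ROWS' [OPENING] [FORCE]. ROWS is JSON, a list of rows, each a list of 4 numbers: the shift along the tool's x, y, z in cm, then the turn about the tool's z in degrees. A call has 1 to 12 rows; each row is the pose to reach, as a shift and turn from the pose commanded when the call began, along the tool's axes at that moment; what a row does not reach only later rows make up. A row lasts 1/12 s, in which the tool goes at most 41.7 mm and 7.16 degrees, less where a joint would pass 70% of its speed; a pose out of reach is approached as far as the arm can. A call with a gripper value outside its range is refused whole. OPENING is the opening in per cent of the stroke, from 0 (shut) to 100 (fully open), set as the call begins (- or left out, the last holds). The fingers move at their own pace and stop on an object; FORCE is the grip in N (left out, the last holds). Time passes only in rows, so rows that repeat a pose let the fingers close. It gives the time, the measured TCP pose, the force and the opening at its end, in the units of the state.
- sensors.get_state(): the state, without advancing time (a new reading comes with each control period).
- optics.snapshot(name): name is "scene" or "top"; returns the picture (480x640x3 uint8, red, green, blue); there is no depth.
- optics.get_calibration(name): a dict with "mtx" (3x3 intrinsics, pixels), "eye" and "orientation" of the camera in the world. Camera axes: x right, y down, z forward; pixel columns grow to the right and rows downward; lengths in mm; the calibration is good to about 2 mm. A picture is of the moment at which its call begins. get_calibration takes no time and is no camera call.
- env.finish_job(): hands the job in, once; it reports no verdict.
The state is a dict: "time_s": time; "joint_positions": joint angles; "qvel": joint speeds; "joint_torque": joint torques, N m; "eef_pos": TCP position; "ee_rot": TCP orientation; "contact_force": force on the tool from outside, world axes, zero at the start; "torque": the same for the moment, N m; "gripper_width": opening from 0.0 (shut) to 1.0 (fully open).
Only numpy, scipy, OpenCV 4.12 (cv2) and the standard library are available. Lean on these libraries where they do the work, as an engineer would, in place of code of your own. Each camera call takes 0.05 s, during which the arm holds its last target.

## Working session

There is one attempt and no reset: what is moved stays moved. The work goes in short steps, Python scripts to look and compute and a shell command to move; the robot and the scene stay as the last step left them, time stands still between calls to the robot, and variables do not carry over. Pictures are saved under pics/ and viewed, and the job is handed in when it is done.

I'll start by looking at the state and both views.

```bash
mkdir -p pics; ls
python3 - <<'E'
from rig import sensors, optics, env
import cv2
s=sensors.get_state(); print(s)
for n in("scene","top"):
    c=optics.get_calibration(n); print(n,c)
    im=optics.snapshot(n); cv2.imwrite(f"pics/{n}0.png",im[:,:,::-1])
E
```

```text
pics
{'time_s': 0.0, 'joint_positions': array([ 9.98281804e-01,  1.04682462e-01,  9.64649271e-02,  1.56390078e+00,
       -2.68471388e-05,  1.35310798e+00]), 'qvel': array([ 0.00043574, -0.00091874, -0.00141179, -0.00207735,  0.00084018,
       -0.0002532 ]), 'joint_torque': array([ 3.22933010e-03, -5.56927228e+01,  5.03651369e+01,  1.67364255e-02,
       -9.51740549e-05, -6.22794701e-06]), 'eef_pos': array([208.28000956, 562.36641618, 255.52977411]), 'ee_rot': array([-2.42028480e-04,  1.76483813e-01,  9.84303320e-01, -6.15236321e-04]), 'contact_force': array([ 0.00324684, -1.02979243, -0.09515577]), 'torque': array([0.04844027, 0.00618047, 0.00982874]), 'gripper_width': 1.0006475679157316}
scene {'mtx': array([[471.11454725,   0.        , 315.97084194],
       [  0.        , 471.11454725, 241.66202885],
       [  0.        ,   0.        ,   1.        ]]), 'eye': array([ 26.47505892, 363.21304513, 869.85514496]), 'orientation': array([ 0.14360913, -0.38168855,  0.85634185, -0.31681051])}
top {'mtx': array([[524.85251864,   0.        , 316.89485638],
       [  0.        , 524.85251864, 234.20533074],
       [  0.        ,   0.        ,   1.        ]]), 'eye': array([438.37533832, -85.87192351, 958.72378613]), 'orientation': array([ 0.05016166, -0.69956301,  0.71208575, -0.03208253])}
```

View pics/scene0.png

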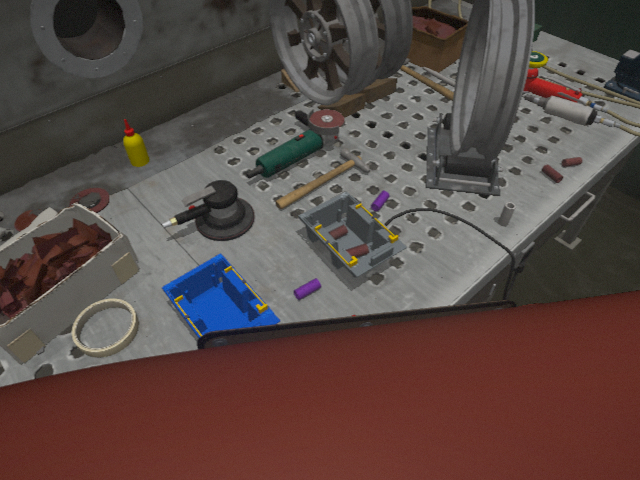

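View pics/top0.png

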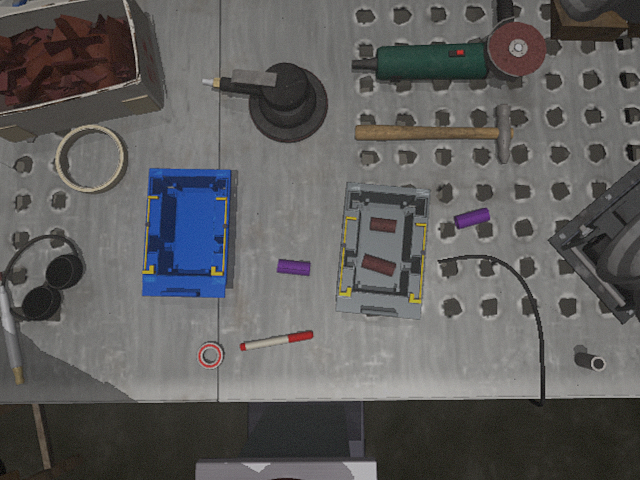

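Both tabs face the robot (bottom of the top view): blue crate at about (188,233), grey at about (383,250), and marker at (277,341). The hammer is at (435,133). Next I'll zoom in to get exact edges.

Run:
```python
import cv2
im=cv2.imread("pics/top0.png")
a=im[160:330,135:255]; b=im[170:330,325:445]
cv2.imwrite("pics/zb.png",cv2.resize(a,None,fx=3.5,fy=3.5,interpolation=cv2.INTER_CUBIC))
cv2.imwrite("pics/zg.png",cv2.resize(b,None,fx=3.5,fy=3.5,interpolation=cv2.INTER_CUBIC))
```

```text
(no output)
```

View pics/zb.png

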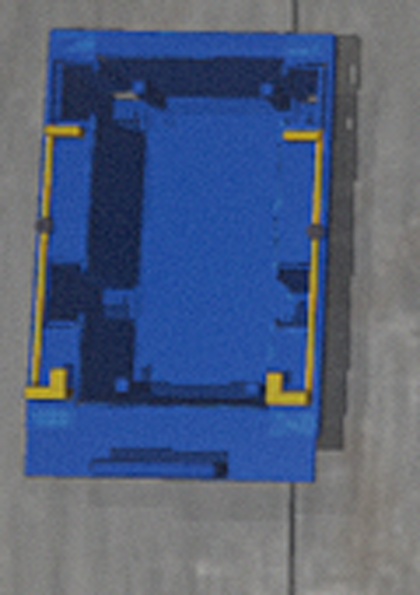

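View pics/zg.png

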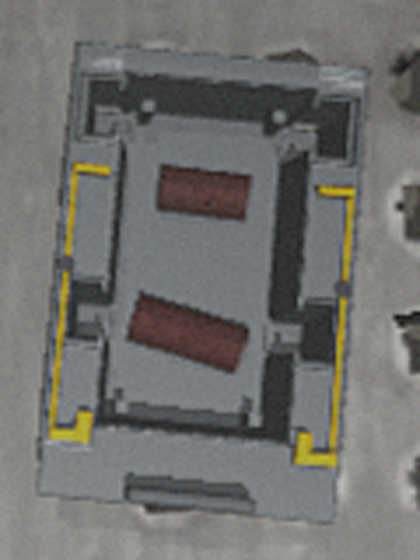

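```bash
cat > h.py <<'E'
import numpy as np, cv2
from scipy.spatial.transform import Rotation as R
from rig import sensors, optics, env
def cal(n):
    c=optics.get_calibration(n); q=np.array(c['orientation'])
    return c['mtx'],c['eye'],R.from_quat(q[[1,2,3,0]]).as_matrix()
def ray(n,uv,z):
    K,e,M=cal(n); uv=np.atleast_2d(uv).astype(float)
    d=(M@np.linalg.inv(K)@np.c_[uv,np.ones(len(uv))].T).T
    return e+d*((z-e[2])/d[:,2])[:,None]
def proj(n,p):
    K,e,M=cal(n); p=np.atleast_2d(p); c=(M.T@(p-e).T).T
    u=(K@c.T).T; return u[:,:2]/u[:,2:]
def fit(local,world): # 2D rigid
    a,b=np.array(local,float),np.array(world)[:,:2]
    A=a-a.mean(0);B=b-b.mean(0)
    th=np.arctan2((A[:,0]*B[:,1]-A[:,1]*B[:,0]).sum(),(A*B).sum())
    r=np.array([[np.cos(th),-np.sin(th)],[np.sin(th),np.cos(th)]])
    t=b.mean(0)-r@a.mean(0)
    return th,t,(a@r.T+t)-b
def snap(n,f):
    im=optics.snapshot(n)[:,:,::-1].copy(); cv2.imwrite("pics/"+f,im); return im
E
python3 - <<'E'
from h import *
np.set_printoptions(precision=1,suppress=True)
rect=[(100,72),(100,-72),(-122,-72),(-122,72)]
B=np.array([(50,29),(335,36),(315,481),(25,477)])/3.5+[135,160]
G=np.array([(77,42),(369,70),(332,521),(37,496)])/3.5+[325,170]
for n,P in(("blue",B),("grey",G)):
    w=ray("top",P-0.4,70); th,t,e=fit(rect,w); print(n,np.degrees(th),t,'\n',w[:,:2],'\n',e)
    if n=="grey":
        r=np.array([[np.cos(th),-np.sin(th)],[np.sin(th),np.cos(th)]])
        # lug features: stops outer/inner, hooks
        f=np.array([(93,170),(337,190),(85,420),(303,442),(60,435),(318,458)])/3.5+[325,170]-.4
        for z in(70,80,84): print(z,(ray("top",f,z)[:,:2]-t)@r)
im=cv2.imread("pics/top0.png")
hsv=cv2.cvtColor(im,cv2.COLOR_BGR2HSV)
m=cv2.inRange(hsv,(105,120,60),(125,255,255));m[:,:130]=0;m[:,250:]=0;m[320:]=0
m=cv2.morphologyEx(m,cv2.MORPH_CLOSE,np.ones((9,9)))
c=max(cv2.findContours(m,0,1)[0],key=cv2.contourArea)
print(cv2.approxPolyDP(cv2.convexHull(c),4,True)[:,0])
E
```

```text
blue -2.1694484443419877 [562.  159.9] 
 [[664.7 227.6]
 [657.9  84.7]
 [438.6  93.8]
 [442.9 235.1]] 
 [[-0.   0.5]
 [ 1.3 -0.6]
 [-1.3 -1.2]
 [-0.   1.3]]
grey -6.491252800442591 [ 525.5 -176.4] 
 [[ 632.7 -116.6]
 [ 615.7 -259. ]
 [ 397.9 -232.5]
 [ 411.9  -92.5]] 
 [[ 0.2  0.5]
 [ 1.1 -0.3]
 [-1.8 -1.6]
 [ 0.5  1.4]]
70 [[ 37.1  58. ]
 [ 38.4 -60.7]
 [-84.1  51. ]
 [-84.5 -53.7]
 [-92.4  62.2]
 [-91.4 -61.3]]
80 [[ 35.6  58.2]
 [ 36.9 -59.2]
 [-84.3  51.3]
 [-84.6 -52.2]
 [-92.5  62.4]
 [-91.4 -59.7]]
84 [[ 35.   58.3]
 [ 36.2 -58.5]
 [-84.3  51.4]
 [-84.7 -51.6]
 [-92.5  62.5]
 [-91.4 -59.1]]
[[150 168]
 [230 170]
 [223 297]
 [142 295]]
```

```bash
cat >> h.py <<'E'
def tool():
    s=sensors.get_state(); q=s['ee_rot']; M=R.from_quat(q[[1,2,3,0]]).as_matrix()
    return s,s['eef_pos'],M
def go(x,y,z,psi=None):
    s,p,M=tool(); d=M.T@(np.array([x,y,z])-p)/10
    ps=np.degrees(np.arctan2(M[1,0],M[0,0])); turn=0 if psi is None else -((psi-ps+180)%360-180)
    print("shift cm",np.round(d,2),"turn",round(turn,2),"psi",round(ps,2))
def st():
    s,p,M=tool()
    print("t",round(s['time_s'],2),"p",np.round(p,1),"psi",round(float(np.degrees(np.arctan2(M[1,0],M[0,0]))),2),"tilt",np.round(np.degrees(M[:2,2]),2),"F",np.round(s['contact_force'],2),"T",np.round(s['torque'],3),"j",np.round(s['joint_positions'],2),"w",round(s['gripper_width'],3))
E
python3 - <<'E'
from h import *
np.set_printoptions(precision=1,suppress=True)
# tab top ends
f=np.array([(90,463),(228,463),(92,475),(226,478)])/3.5+[135,160]-.4
print(ray("top",f,98)[:,:2]); print(proj("top",[[445.1,164.3,98]]))
st(); go(445,164.3,255.5,177.83)
E
```

```text
[[448.7 194.3]
 [447.7 129.1]
 [443.1 193.3]
 [440.7 130. ]]
[[178.4 293.8]]
t 0.1 p [208.3 562.4 255.6] psi 159.67 tilt [-0.  -0.1] F [ 0.1 -0.5  0.2] T [-0. -0. -0.] j [ 1.   0.1  0.1  1.6 -0.   1.4] w 0.999
shift cm [-36.  -29.1   0. ] turn -18.16 psi 159.67
```

```bash
python3 -m crank '[[-36,-29.2,0,-18.2],[-36,-29.2,0,-18.2],[-36,-29.2,0,-18.2],[-36,-29.2,0,-18.2],[-36,-29.2,0,-18.2],[-36,-29.2,0,-18.2],[-36,-29.2,0,-18.2],[-36,-29.2,0,-18.2],[-36,-29.2,0,-18.2],[-36,-29.2,0,-18.2],[-36,-29.2,0,-18.2],[-36,-29.2,0,-18.2]]' 100 20; python3 -c "
from h import *
st(); go(445,163,140,177.83)
im=snap('top','t1.png'); cv2.imwrite('pics/t1.png',im)"
```

```text
time_s: 1.1
eef_pos: [446.7, 159.3, 255.7]
ee_rot: [0.0, 0.021, 1.0, -0.001]
contact_force: [0.1, 0.8, -0.3]
gripper_width: 1.002
t 1.1 p [446.7 159.3 255.7] psi 177.63 tilt [ 0.01 -0.07] F [ 0.06  0.77 -0.27] T [-0.009 -0.027  0.026] j [ 0.07 -0.28 -0.27  1.58 -0.    0.11] w 1.002
shift cm [ 0.19  0.38 11.57] turn -0.2 psi 177.63
```

View pics/t1.png

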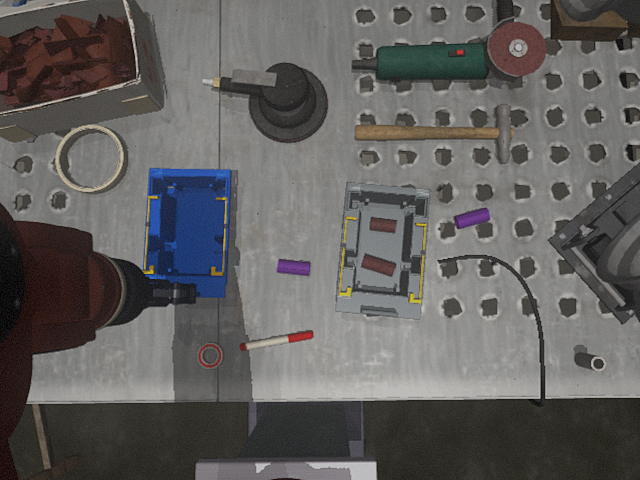

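The gripper is above the tab at about (185,292). I'll go down in two stages.

```bash
python3 -m crank '[[0.1,0.2,5,0],[0.1,0.2,9,0],[0.1,0.2,11.5,0],[0.1,0.2,11.5,0],[0.1,0.2,11.5,0]]' ; python3 -c "
from h import *
st(); go(445,163,98,177.83)
im=snap('top','t2.png'); im=cv2.resize(im[230:340,120:260],None,fx=4,fy=4,interpolation=2); cv2.imwrite('pics/t2z.png',im)"
```

```text
time_s: 1.57
eef_pos: [442.2, 166.2, 140.5]
ee_rot: [-0.002, 0.018, 1.0, -0.0]
contact_force: [-0.1, -0.2, 1.2]
gripper_width: 0.998
t 1.57 p [442.2 166.2 140.5] psi 177.91 tilt [-0.19 -0.  ] F [-0.12 -0.2   1.18] T [-0.017 -0.014 -0.007] j [ 0.08 -0.28 -0.48  1.38  0.    0.12] w 0.998
shift cm [-0.31 -0.31  4.25] turn 0.08 psi 177.91
```

View pics/t2z.png

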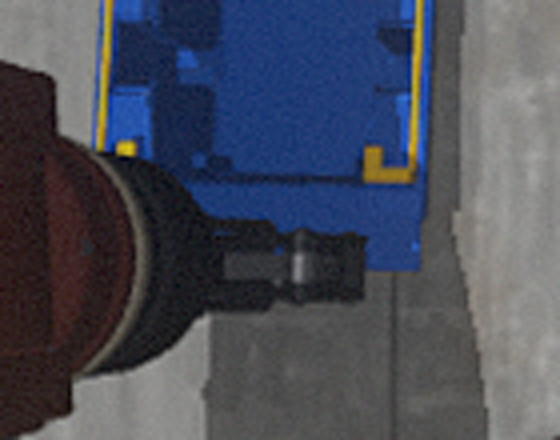

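```bash
python3 -m crank '[[-0.3,-0.3,0,0],[-0.3,-0.3,1.5,0],[-0.3,-0.3,3.2,0],[-0.3,-0.3,4.2,0],[-0.3,-0.3,4.2,0],[-0.3,-0.3,4.2,0]]' ; python3 -c "
from h import *
st(); snap('scene','s2.png')"
```

```text
time_s: 2.12
eef_pos: [447.0, 162.7, 100.4]
ee_rot: [0.0, 0.019, 1.0, 0.0]
contact_force: [-0.2, 0.6, -0.3]
gripper_width: 0.999
t 2.12 p [447.  162.7 100.4] psi 177.87 tilt [0.04 0.01] F [-0.15  0.56 -0.27] T [-0.003 -0.052  0.028] j [ 0.07 -0.25 -0.53  1.3   0.    0.11] w 0.999
```

View pics/s2.png

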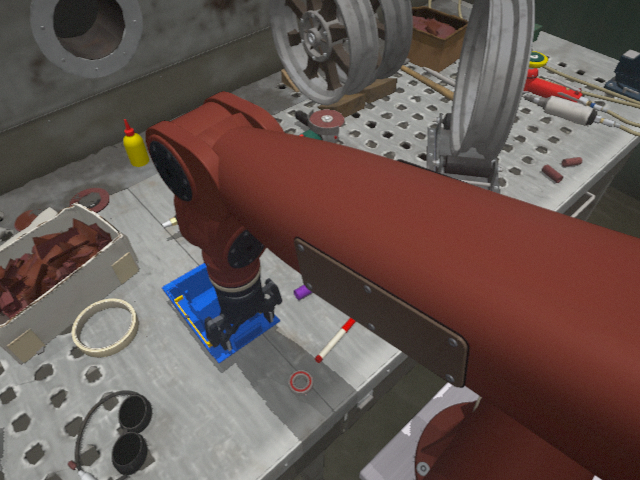

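```bash
python3 -m crank '[[0.15,0,0.3,0],[0.15,0,0.3,0],[0.15,0,0.3,0],[0.15,0,0.3,0],[0.15,0,0.3,0],[0.15,0,0.3,0]]' 0 20 ; python3 -c "
from h import *
st(); im=snap('scene','s3.png')
im=cv2.resize(im[250:370,150:300],None,fx=4,fy=4,interpolation=2); cv2.imwrite('pics/s3z.png',im)"
```

```text
time_s: 2.67
eef_pos: [445.0, 162.9, 96.7]
ee_rot: [0.0, 0.018, 1.0, 0.0]
contact_force: [-4.0, 2.2, 5.8]
gripper_width: 0.696
t 2.67 p [445.  162.9  96.7] psi 177.88 tilt [0.   0.02] F [-3.96  2.16  5.76] T [0.183 0.64  0.035] j [ 0.07 -0.26 -0.54  1.29  0.    0.11] w 0.696
```

View pics/s3z.png

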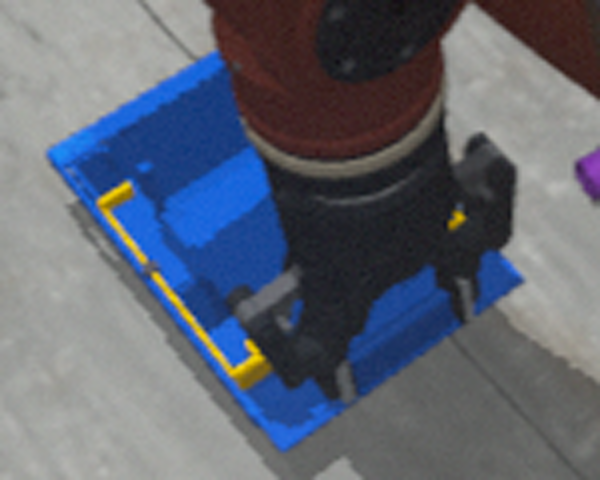

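Fingers stopped at 59 mm on the 60 mm wide tab, so it's gripped across its width. The crate can then pivot about the jaw axis. That is how I'll tip it, because the moves can't tilt the tool. I'll lift along the arc about the toe with a light grip.

```bash
python3 -m crank '[[-0.3,0,-0.7,0],[-0.7,0,-1.3,0],[-1.1,0,-2,0],[-1.45,0,-2.6,0],[-1.8,0,-3.1,0],[-2.1,0,-3.6,0],[-2.1,0,-3.6,0],[-2.1,0,-3.6,0]]' ; python3 -c "
from h import *
st(); im=snap('scene','s4.png')
im=cv2.resize(im[230:370,140:300],None,fx=4,fy=4,interpolation=2); cv2.imwrite('pics/s4z.png',im); im=snap('top','t4.png')
im=cv2.resize(im[150:320,120:260],None,fx=3.5,fy=3.5,interpolation=2); cv2.imwrite('pics/t4z.png',im)"
```

```text
time_s: 3.38
eef_pos: [466.4, 161.9, 132.5]
ee_rot: [0.0, 0.019, 1.0, 0.0]
contact_force: [0.1, -0.2, -1.8]
gripper_width: 0.694
t 3.38 p [466.4 161.9 132.5] psi 177.87 tilt [0.02 0.  ] F [ 0.06 -0.21 -1.77] T [-0.017  0.026 -0.038] j [ 0.07 -0.21 -0.43  1.35  0.    0.11] w 0.694
```

View pics/s4z.png

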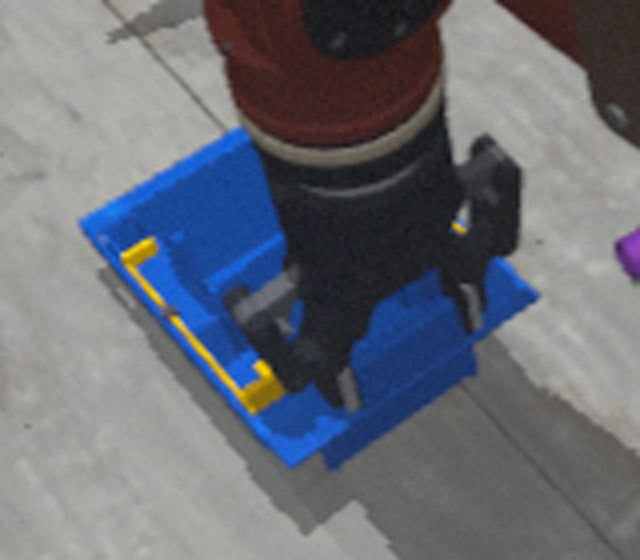

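View pics/t4z.png

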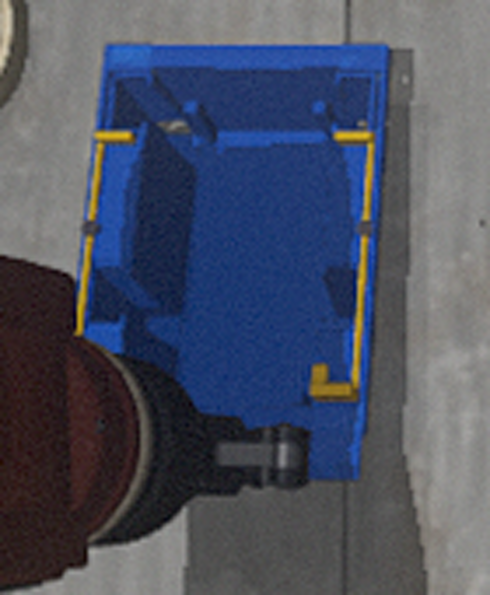

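The crate has tipped about its toe: the toe rim is lower in view and the tab end is raised. I'll clamp it hard to lock the tilt, then lift.

```bash
python3 -m crank '[[0,0,0,0],[0,0,0,0],[0,0,0,0],[0,0,-1,0],[0,0,-3,0],[0,0,-5,0],[0,0,-5,0],[0,0,-5,0]]' 0 110; python3 -c "
from h import *
st(); im=snap('scene','s5.png')
im=cv2.resize(im[200:350,140:300],None,fx=4,fy=4,interpolation=2); cv2.imwrite('pics/s5z.png',im); im=snap('top','t5.png')
im=cv2.resize(im[130:320,100:260],None,fx=3.5,fy=3.5,interpolation=2); cv2.imwrite('pics/t5z.png',im)"
```

```text
time_s: 4.15
eef_pos: [466.8, 162.1, 183.5]
ee_rot: [0.001, 0.019, 1.0, 0.0]
contact_force: [0.5, -0.1, -3.2]
gripper_width: 0.669
t 4.15 p [466.8 162.1 183.5] psi 177.87 tilt [0.13 0.02] F [ 0.52 -0.13 -3.19] T [ 0.015  0.282 -0.021] j [ 0.07 -0.23 -0.35  1.44  0.    0.11] w 0.669
```

View pics/s5z.png

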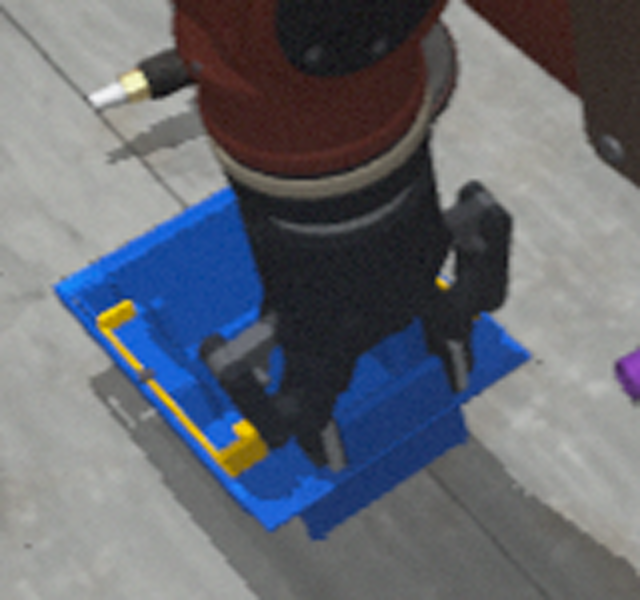

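View pics/t5z.png

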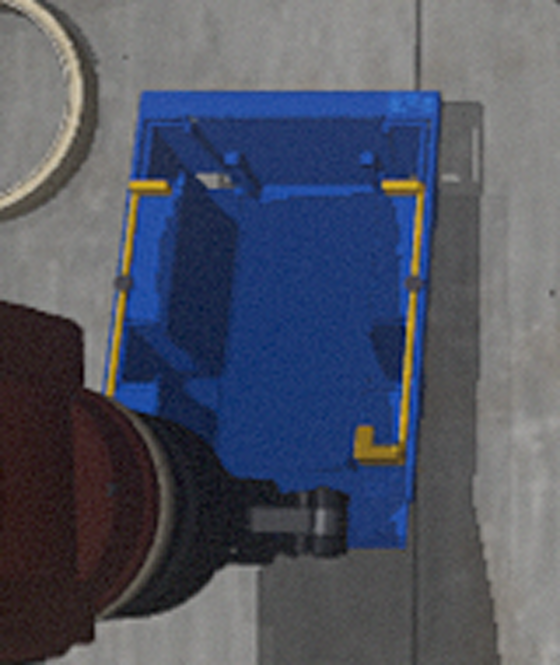

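```bash
cat >> h.py <<'E'
def tri(ut,us):
    A=[];b=[]
    for n,u in(("top",ut),("scene",us)):
        K,e,M=cal(n); d=M@np.linalg.inv(K)@np.array([u[0],u[1],1.]); d/=np.linalg.norm(d)
        P=np.eye(3)-np.outer(d,d); A.append(P); b.append(P@e)
    x,r,_,_=np.linalg.lstsq(np.vstack(A),np.hstack(b),rcond=None); return x,np.sqrt(r)
E
python3 - <<'E'
from h import *
np.set_printoptions(precision=1,suppress=True)
# toe-rim left corner
print("start",tri(np.array((50,29))/3.5+[135,160]-.4,(163.5,289)))
print("s4",tri(np.array((107,45))/3.5+[120,150]-.4,np.array((80,221))/4+[140,230]-.4))
print("s5",tri(np.array((141,92))/3.5+[100,130]-.4,np.array((55,289))/4+[140,200]-.4))
# tab-end left rim corner? scene only; tab-end right corner
print("s4 tabR",tri(np.array((358,478))/3.5+[120,150]-.4,np.array((538,295))/4+[140,230]-.4))
print("s5 tabR",tri(np.array((405,547))/3.5+[100,130]-.4,np.array((530,354))/4+[140,200]-.4))
E
```

```text
start (array([663.8, 227. ,  64.2]), array([4.6]))
s4 (array([675. , 226.5,  65.6]), array([1.]))
s5 (array([674.2, 227.6, 112.5]), array([1.]))
s4 tabR (array([456.1,  91. , 105.2]), array([0.3]))
s5 tabR (array([455.9,  90.8, 156. ]), array([0.2]))
```

Triangulating the rim corners gives toe rim z of about 112 and tab rim z of about 156 over 222 mm, which is a tilt of about 11°. That held through the lift. Now I'll carry it and turn it, working out the first leg.

Run:
```python
from h import *
st(); go(466.8,162.1,265,None); go(540,-10,265,94);
```

```text
t 4.25 p [465.6 162.  181.5] psi 177.88 tilt [-0.06  0.  ] F [-0.86 -0.2  -3.28] T [-0.005  0.2    0.025] j [ 0.07 -0.23 -0.36  1.44  0.    0.11] w 0.668
shift cm [-0.11  0.01 -8.35] turn 0 psi 177.88
shift cm [ -8.06 -16.91  -8.36] turn 83.88 psi 177.88
```

```bash
python3 -m crank '[[0,0,-2,0],[0,0,-5,2],[-0.5,-1,-7.5,7],[-1,-3,-8.4,14],[-2,-5,-8.4,21],[-3,-7,-8.4,28],[-4,-9,-8.4,35],[-5,-11,-8.4,42],[-6,-13,-8.4,49],[-7,-15,-8.4,56],[-7.5,-16,-8.4,63],[-8,-17,-8.4,69]]'
python3 - <<'E'
from h import *
st(); go(600,-110,265,20)
E
```

```text
time_s: 5.25
eef_pos: [539.5, -11.9, 264.6]
ee_rot: [-0.001, 0.585, 0.811, -0.0]
contact_force: [-0.8, -0.3, -2.1]
gripper_width: 0.669
t 5.25 p [539.5 -11.9 264.6] psi 108.45 tilt [-0.13  0.05] F [-0.83 -0.31 -2.06] T [ 0.216  0.036 -0.023] j [-0.26 -0.08 -0.07  1.58  0.    0.98] w 0.669
shift cm [-11.23   2.63  -0.06] turn 88.45 psi 108.45
```

```bash
python3 -m crank '[[-1,0.2,0,7],[-2,0.4,0,14],[-3,0.6,0,21],[-4,0.9,0,28],[-5,1.1,0,35],[-6,1.4,0,42],[-7,1.6,0,49],[-8,1.8,0,56],[-9,2.1,0,63],[-10,2.3,0,70],[-11,2.5,0,77],[-11.2,2.6,0,83]]'
python3 - <<'E'
from h import *
st(); go(640,-189.5,265,-6.49)
E
```

```text
time_s: 6.25
eef_pos: [600.6, -109.6, 264.4]
ee_rot: [-0.001, 0.975, 0.22, -0.001]
contact_force: [0.9, 0.4, -2.8]
gripper_width: 0.662
t 6.25 p [ 600.6 -109.6  264.4] psi 25.45 tilt [-0.1   0.04] F [ 0.87  0.41 -2.76] T [ 0.036 -0.225 -0.003] j [-0.39  0.14  0.15  1.58 -0.    2.3 ] w 0.662
shift cm [ 0.12  8.91 -0.07] turn 31.94 psi 25.45
```

```bash
python3 -m crank '[[0,2,0,7],[0,4,0,14],[0.1,6,0,21],[0.1,8,0,27],[0.1,8.9,0,31.9],[0.1,8.9,0,31.9],[0.1,8.9,0,31.9],[0.1,8.9,0,31.9]]'
python3 - <<'E'
from h import *
st(); go(640,-189.5,265,-6.49)
im=snap('scene','s6.png');im=cv2.resize(im[130:330,250:450],None,fx=3,fy=3,interpolation=2); cv2.imwrite('pics/s6z.png',im)
im=snap('top','t6.png'); im=cv2.resize(im[120:350,270:470],None,fx=2.5,fy=2.5,interpolation=2); cv2.imwrite('pics/t6z.png',im)
E
```

```text
time_s: 6.92
eef_pos: [639.9, -187.3, 265.6]
ee_rot: [-0.0, 0.999, -0.051, -0.001]
contact_force: [-0.4, 0.6, -2.8]
gripper_width: 0.67
t 6.92 p [ 639.9 -187.3  265.6] psi -5.84 tilt [-0.06  0.05] F [-0.42  0.6  -2.75] T [-0.018 -0.211  0.025] j [-0.48  0.32  0.36  1.61  0.    2.76] w 0.67
shift cm [0.04 0.21 0.06] turn 0.65 psi -5.84
```

View pics/s6z.png

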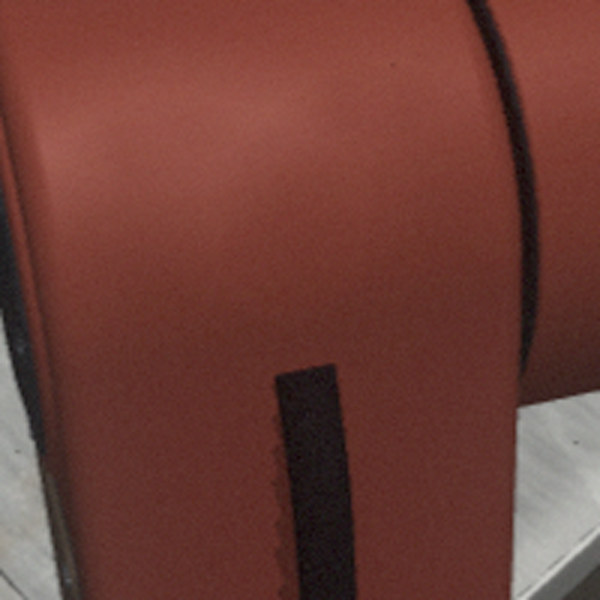

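View pics/t6z.png

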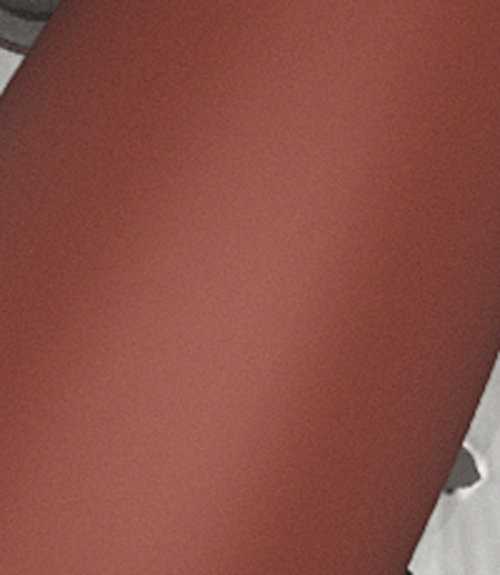

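The arm hides both crates in the crops. I'll check the full frames for anything still visible.

View pics/s6.png

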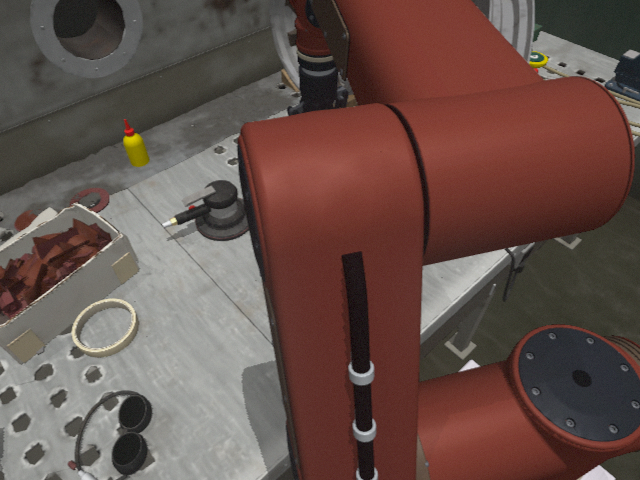

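View pics/t6.png

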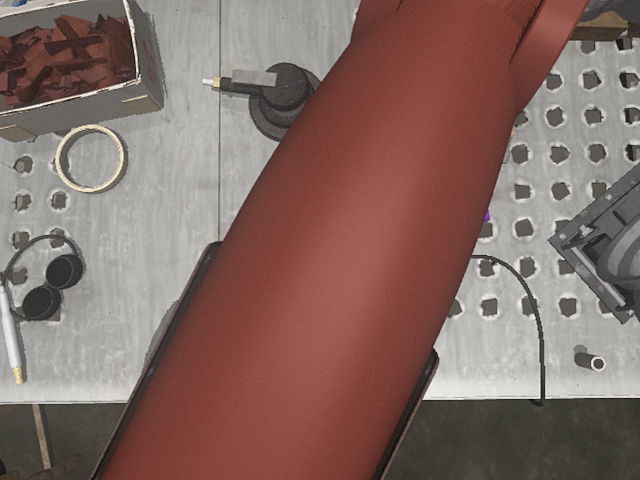

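Both views are blocked here, so I'll tighten the camera-to-robot offset. For that I'll use the held crate in the earlier pictures, plus the grey crate in both starting views.

Run:
```python
from h import *
np.set_printoptions(precision=1,suppress=True)
# expected corners of held crate at s5 and s4 from TCP
def exp(p,psi,th,loc,c=(-117,96.7)):
    y=np.radians(psi+180); t=np.radians(th); o=[]
    for x,yy,z in loc:
        dx,dz=x-c[0],z-c[1]
        h=dx*np.cos(t)+dz*np.sin(t); v=-dx*np.sin(t)+dz*np.cos(t)
        o.append([p[0]+h*np.cos(y)-yy*np.sin(y),p[1]+h*np.sin(y)+yy*np.cos(y),p[2]+v])
    return np.array(o)
L=[(100,72,70),(100,-72,70),(-122,-72,70)]
for nm,p,th,px in(("t5",(466.2,162.05,182.5),11.2,np.array([(141,92),(441,92),(405,547)])/3.5+[100,130]-.4),
            ("t4",(466.4,161.9,132.5),10.5,np.array([(106,45),(390,45),(358,478)])/3.5+[120,150]-.4)):
    E=exp(p,177.87,th,L); 
    for e,u in zip(E,px): print(nm,e,"cam-robot",ray("top",u,e[2])[0,:2]-e[:2])
im=cv2.imread("pics/scene0.png"); cv2.imwrite("pics/sg0.png",cv2.resize(im[180:290,290:410],None,fx=5,fy=5,interpolation=2))
im=cv2.imread("pics/top0.png"); cv2.imwrite("pics/tg0.png",cv2.resize(im[175:325,330:440],None,fx=4,fy=4,interpolation=2));
```

```text
t5 [676.4 226.3 114.2] cam-robot [-2.2  1.3]
t5 [671.1  82.4 114.2] cam-robot [-0.2  1.8]
t5 [453.4  90.5 157.3] cam-robot [ 2.3 -0. ]
t4 [677.4 226.1  66.7] cam-robot [-2.2  1.1]
t4 [672.1  82.2  66.7] cam-robot [-0.1  1.9]
t4 [453.9  90.3 107.2] cam-robot [2.3 0.4]
```

View pics/sg0.png

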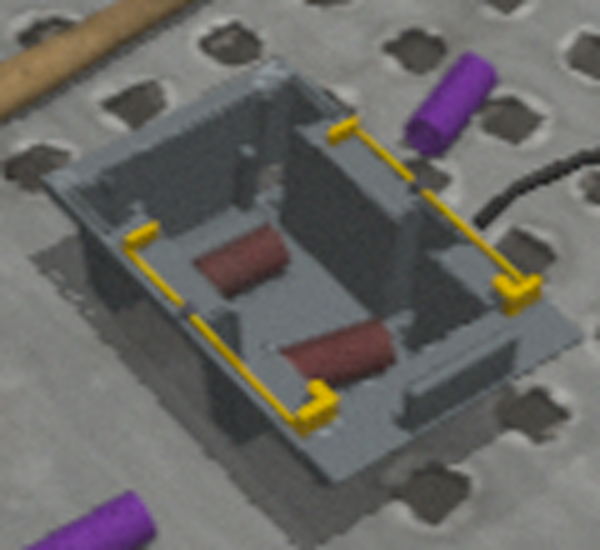

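View pics/tg0.png

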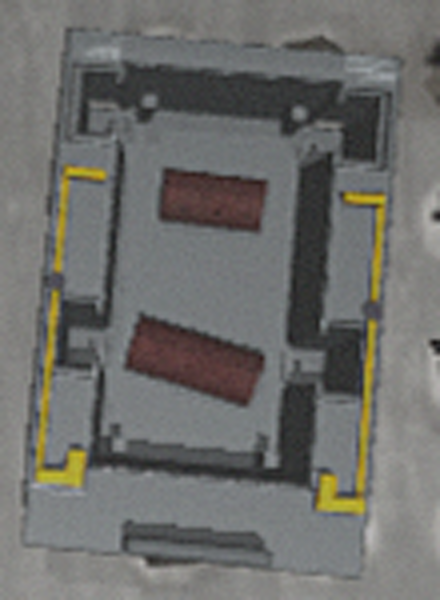

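Run:
```python
from h import *
st(); go(635.8,-189.6,212,-6.7)
```

```text
t 7.02 p [ 640.  -187.2  266.2] psi -5.88 tilt [-0.01  0.02] F [ 0.56  0.38 -2.89] T [-0.035 -0.221  0.049] j [-0.48  0.32  0.36  1.61  0.    2.76] w 0.664
shift cm [-0.39  0.28  5.42] turn 0.82 psi -5.88
```

```bash
python3 -m crank '[[-0.4,0.3,1,0.8],[-0.4,0.3,2.5,0.8],[-0.4,0.3,4,0.8],[-0.4,0.3,5,0.8],[-0.4,0.3,5.4,0.8],[-0.4,0.3,5.4,0.8],[-0.4,0.3,5.4,0.8],[-0.4,0.3,5.4,0.8]]'
python3 - <<'E'
from h import *
st(); go(635.8,-189.6,207,-6.7)
E
```

```text
time_s: 7.68
eef_pos: [636.3, -190.7, 213.5]
ee_rot: [0.0, 0.998, -0.059, 0.001]
contact_force: [0.2, -0.6, -2.7]
gripper_width: 0.668
t 7.68 p [ 636.3 -190.7  213.5] psi -6.81 tilt [ 0.08 -0.04] F [ 0.2  -0.64 -2.72] T [-0.052 -0.171 -0.071] j [-0.49  0.3   0.24  1.51  0.    2.77] w 0.668
shift cm [-0.06 -0.11  0.65] turn -0.11 psi -6.81
```

```bash
for i in 1; do python3 -m crank '[[0,-0.08,0.3,0],[0,-0.08,0.5,0],[0,-0.08,0.5,0],[0,-0.08,0.5,0]]'|tail -0; python3 -c "
from h import *
st()"; python3 -m crank '[[0,0,0.2,0],[0,0,0.2,0],[0,0,0.2,0]]'|tail -0; python3 -c "
from h import *
st()"; done
```

```text
t 8.02 p [ 636.  -189.8  207.2] psi -6.83 tilt [-0.01  0.01] F [ 0.07 -0.14 -2.38] T [-0.041 -0.254  0.008] j [-0.49  0.3   0.22  1.5   0.    2.77] w 0.665
t 8.27 p [ 636.  -189.9  205.2] psi -6.83 tilt [-0.01  0.01] F [ 1.07  0.04 -2.85] T [-0.024 -0.256  0.016] j [-0.49  0.3   0.22  1.49  0.    2.77] w 0.667Exception ignored on flushing sys.stdout:
BrokenPipeError: [Errno 32] Broken pipe
Exception ignored on flushing sys.stdout:
BrokenPipeError: [Errno 32] Broken pipe
```

```bash
echo 'from h import *
st()'>s.py; python3 -m crank '[[0,0,0.2,0],[0,0,0.2,0],[0,0,0.2,0]]'>/dev/null; python3 s.py; python3 -m crank '[[0,0,0.2,0],[0,0,0.2,0],[0,0,0.2,0]]'>/dev/null; python3 s.py
```

```text
t 8.52 p [ 636.  -189.9  203.3] psi -6.83 tilt [-0.    0.01] F [-0.15 -0.73 -0.88] T [ 0.008 -0.144  0.012] j [-0.49  0.3   0.22  1.49  0.    2.77] w 0.669
t 8.77 p [ 636.1 -189.9  201.4] psi -6.83 tilt [ 0.01 -0.  ] F [ 0.25 -0.57 -0.32] T [ 0.005 -0.126  0.008] j [-0.49  0.3   0.21  1.49  0.    2.77] w 0.664
```

Contact came at TCP z of about 204 (202 expected), so the toe is on the ledge and clear of the tongues. Now I'll ease towards the hooks.

```bash
python3 -m crank '[[0,0,-0.1,0],[-0.4,0,-0.1,0],[-0.8,0,-0.1,0],[-1.2,0,-0.1,0],[-1.2,0,-0.1,0]]'>/dev/null; python3 s.py; python3 -m crank '[[-0.3,0,0,0],[-0.3,0,0,0]]'>/dev/null; python3 s.py;python3 -m crank '[[-0.3,0,0,0],[-0.3,0,0,0]]'>/dev/null; python3 s.py
```

```text
t 9.18 p [ 623.3 -188.3  202.4] psi -6.84 tilt [-0.03  0.01] F [ 0.39 -0.32 -1.6 ] T [-0.015  0.035  0.023] j [-0.49  0.26  0.17  1.48 -0.    2.77] w 0.669
t 9.35 p [ 620.7 -188.   202.4] psi -6.83 tilt [-0.01  0.01] F [-0.79 -0.4  -0.99] T [0.044 0.049 0.001] j [-0.5   0.25  0.16  1.48  0.    2.77] w 0.671
t 9.52 p [ 617.8 -187.7  202.3] psi -6.83 tilt [-0.    0.01] F [-0.08 -0.24 -2.  ] T [0.05  0.009 0.008] j [-0.5   0.24  0.15  1.48  0.    2.76] w 0.669
```

```bash
python3 -m crank '[[-0.2,0,0,0],[-0.2,0,0,0]]'>/dev/null; python3 s.py; python3 -m crank '[[-0.2,0,0,0],[-0.2,0,0,0]]'>/dev/null; python3 s.py;python3 -m crank '[[-0.2,0,0,0],[-0.2,0,0,0]]'>/dev/null; python3 s.py
```

```text
t 9.68 p [ 616.  -187.4  202.3] psi -6.83 tilt [-0.    0.01] F [-0.25  0.64 -2.28] T [ 0.073 -0.031 -0.029] j [-0.5   0.23  0.14  1.48  0.    2.76] w 0.666
t 9.85 p [ 614.  -187.2  202.4] psi -6.83 tilt [0. 0.] F [ 1.05 -0.24 -1.06] T [ 0.043 -0.129 -0.052] j [-0.5   0.23  0.14  1.48  0.    2.76] w 0.666
t 10.02 p [ 612.5 -187.1  202.7] psi -6.83 tilt [ 0.07 -0.01] F [ 3.04 -0.82  0.85] T [ 0.031 -0.744 -0.102] j [-0.5   0.22  0.13  1.48  0.    2.76] w 0.663
```

Run:
```python
from h import *
np.set_printoptions(precision=1,suppress=True)
im=cv2.imread("pics/top0.png"); hsv=cv2.cvtColor(im,cv2.COLOR_BGR2HSV)
m=cv2.inRange(hsv,(18,120,90),(38,255,255)); 
th=np.radians(-6.49);t=np.array([525.5,-176.4]);r=np.array([[np.cos(th),-np.sin(th)],[np.sin(th),np.cos(th)]])
ys,xs=np.nonzero(m); k=(xs>330)&(xs<440)&(ys>175)&(ys<325); P=np.c_[xs[k],ys[k]].astype(float)
for z in(70,80,84):
    g=(ray("top",P,z)[:,:2]-t)@r
    for s in(1,-1):
        a=g[(g[:,1]*s>48.5)&(g[:,1]*s<55)]   # tongue/stop lane away from rail
        h=a[a[:,0]<-40]; o=a[a[:,0]>0]
        b=g[(g[:,1]*s>57)&(g[:,1]*s<62)]; hb=b[b[:,0]<-70]
        print(z,s,"hook x",h[:,0].min()-.9,h[:,0].max()+.9,"stop",o[:,0].min()-.9,o[:,0].max()+.9,"postpart",hb[:,0].min(),hb[:,0].max())
# colour profile along tongue lane
g2=cv2.cvtColor(im,cv2.COLOR_BGR2LAB)[:,:,2].astype(float)
for s in(1,-1):
  for z,xr in((84,range(-106,-66,2)),(80,range(24,50,2))):
    xs=np.array(list(xr),float); pts=np.c_[xs,np.full(len(xs),52.*s)]@r.T+t
    u=proj("top",np.c_[pts,np.full(len(xs),z)])
    v=cv2.remap(g2.astype(np.float32),u[:,0].astype(np.float32),u[:,1].astype(np.float32),1)[:,0]
    print(s,z,[(int(x),int(y)) for x,y in zip(xs,v)])
```

```text
70 1 hook x -94.48755250540677 -79.04220177798798 stop 35.08936293801718 40.64524860170069 postpart -92.57544346745846 -89.08521601584849
70 -1 hook x -95.54704312196444 -78.83151694304611 stop 34.7779642355579 40.158843665150776 postpart -94.32326721109014 -89.19649616610876
80 1 hook x -94.3628951472103 -79.23187263860066 stop 33.75213560525226 39.10884378113474 postpart -92.4621571699961 -89.17200885765972
80 -1 hook x -95.57125378477998 -79.0235584483769 stop 33.287324864613375 38.78401407521718 postpart -94.19107863761491 -89.28203687365735
84 1 hook x -94.37807992868372 -79.30774098284577 stop 33.15376401229174 38.49428185290833 postpart -93.79821116192846 -89.20672599438414
84 -1 hook x -95.58093804990624 -79.10037505050921 stop 32.69106911623554 38.170930790045915 postpart -94.04365073139562 -90.46829581756381
1 84 [(-106, 127), (-104, 126), (-102, 126), (-100, 126), (-98, 124), (-96, 134), (-94, 174), (-92, 187), (-90, 185), (-88, 185), (-86, 187), (-84, 187), (-82, 190), (-80, 153), (-78, 123), (-76, 126), (-74, 127), (-72, 127), (-70, 125), (-68, 126)]
1 80 [(24, 126), (26, 126), (28, 127), (30, 125), (32, 126), (34, 158), (36, 192), (38, 166), (40, 127), (42, 125), (44, 126), (46, 126), (48, 126)]
-1 84 [(-106, 127), (-104, 126), (-102, 125), (-100, 125), (-98, 125), (-96, 127), (-94, 174), (-92, 187), (-90, 184), (-88, 188), (-86, 187), (-84, 188), (-82, 189), (-80, 155), (-78, 121), (-76, 125), (-74, 125), (-72, 126), (-70, 125), (-68, 127)]
-1 80 [(24, 126), (26, 127), (28, 125), (30, 125), (32, 127), (34, 154), (36, 185), (38, 167), (40, 126), (42, 123), (44, 126), (46, 127), (48, 125)]
```

The push felt a stop at Fx of about 3 N after 23 mm. I need to know whether that is the posts or the tongue tips. I'll back off slightly and lift, because a foot under a tongue will resist.

```bash
python3 -m crank '[[0.15,0,0,0],[0.15,0,0,0],[0.15,0,-0.3,0],[0.15,0,-0.4,0],[0.15,0,-0.4,0]]'>/dev/null; python3 s.py; python3 -m crank '[[0,0,-0.15,0],[0,0,-0.15,0]]'>/dev/null; python3 s.py;python3 -m crank '[[0,0,-0.15,0],[0,0,-0.15,0]]'>/dev/null; python3 s.py
```

```text
t 10.43 p [ 613.6 -187.1  206.3] psi -6.83 tilt [-0.02  0.02] F [-0.28  1.14 -1.66] T [ 0.073 -0.228 -0.043] j [-0.5   0.23  0.14  1.49  0.    2.76] w 0.664
t 10.6 p [ 613.6 -187.1  207.8] psi -6.83 tilt [-0.01  0.02] F [-0.02  0.8  -2.87] T [ 0.149 -0.263 -0.14 ] j [-0.5   0.23  0.15  1.49  0.    2.76] w 0.667
t 10.77 p [ 613.6 -187.   209.4] psi -6.83 tilt [-0.    0.02] F [-0.04  0.33 -4.85] T [ 0.196 -0.206 -0.115] j [-0.5   0.23  0.15  1.49  0.    2.76] w 0.66
```

Lifting met resistance, mainly on one side (Tx 0.2, Fy positive), so at least one foot is under a tongue. I'll lower, shift slightly to +y and push again to see whether it goes deeper.

```bash
python3 -m crank '[[0,0,0.4,0],[0,0,0.65,0],[0,-0.1,0.65,0],[0,-0.1,0.65,0]]'>/dev/null; python3 s.py; python3 -m crank '[[-0.15,0,0,0],[-0.15,0,0,0]]'>/dev/null; python3 s.py;python3 -m crank '[[-0.1,0,0,0],[-0.1,0,0,0]]'>/dev/null; python3 s.py
```

```text
t 11.1 p [ 613.8 -186.3  202.8] psi -6.82 tilt [ 0.   -0.03] F [-0.12 -1.11 -0.22] T [-0.248 -0.183  0.191] j [-0.5   0.23  0.14  1.48 -0.    2.76] w 0.67
t 11.27 p [ 612.6 -186.2  203.3] psi -6.83 tilt [ 0.07 -0.03] F [ 2.8  -1.88  0.08] T [-0.411 -0.759  0.095] j [-0.5   0.22  0.13  1.48  0.    2.76] w 0.663
t 11.43 p [ 611.5 -186.1  203.2] psi -6.83 tilt [ 0.06 -0.03] F [ 3.52 -2.4  -0.16] T [-0.455 -0.765  0.1  ] j [-0.5   0.22  0.13  1.48  0.    2.76] w 0.666
```

The block is at the same x of about 612.5 and the lift met resistance, so the feet are under the tongues and against the posts. I'll relax the grip to 20 N so the tab can pivot, undo part of the sideways shift, and start letting the tab end down along the arc.

```bash
python3 -m crank '[[0,0.05,0,0],[0,0.05,0,0],[0,0.05,0,0]]' 0 20 >/dev/null; python3 s.py; python3 -m crank '[[0.25,0,0.4,0],[0.5,0,0.75,0],[0.5,0,0.75,0]]'>/dev/null; python3 s.py
```

```text
t 11.68 p [ 611.3 -186.4  202.8] psi -6.83 tilt [0.02 0.01] F [ 3.16 -1.27  0.18] T [-0.229 -0.817 -0.075] j [-0.5   0.22  0.13  1.48  0.    2.76] w 0.665
t 11.93 p [ 616.1 -186.8  194.1] psi -6.82 tilt [-0.08  0.04] F [ 1.22 -0.71  1.14] T [-0.106 -0.041  0.011] j [-0.5   0.24  0.13  1.47 -0.    2.76] w 0.666
```

```bash
python3 -m crank '[[0.2,0,0.3,0],[0.35,0,0.6,0],[0.35,0,0.6,0]]' - 20 >/dev/null; python3 s.py; python3 -m crank '[[0.15,0,0.3,0],[0.35,0,0.6,0],[0.35,0,0.6,0]]'>/dev/null; python3 s.py
```

```text
t 12.18 p [ 619.5 -187.2  188.4] psi -6.82 tilt [-0.08  0.03] F [1.53 0.26 2.9 ] T [ 0.12   0.453 -0.054] j [-0.5   0.25  0.13  1.46 -0.    2.77] w 0.662
t 12.43 p [ 623.  -187.7  182.5] psi -6.83 tilt [-0.07  0.03] F [0.28 1.03 4.16] T [ 0.297  0.941 -0.04 ] j [-0.49  0.26  0.14  1.45 -0.    2.77] w 0.668
```

The tab end is coming down (equivalent tilt about 5°), but the grip still resists pivoting (Ty 0.94). The width didn't relax at 20 N, so I'll ease the opening a little and keep a slight push towards the posts.

```bash
python3 -m crank '[[-0.1,0,0,0],[-0.1,0,0,0],[-0.1,0,0,0]]' 68 20 >/dev/null; python3 s.py
```

```text
t 12.68 p [ 622.3 -187.7  183.4] psi -6.83 tilt [0.03 0.  ] F [1.45 0.14 2.4 ] T [ 0.237  0.011 -0.133] j [-0.49  0.25  0.13  1.45  0.    2.77] w 0.686
```

```bash
python3 -m crank '[[0.12,0,0.3,0],[0.25,0,0.6,0],[0.25,0,0.65,0]]' >/dev/null; python3 s.py;  python3 -m crank '[[0.12,0,0.3,0],[0.25,0,0.5,0],[0.25,0,0.5,0]]' >/dev/null; python3 s.py
```

```text
t 12.93 p [ 625.  -188.   176.3] psi -6.83 tilt [0.02 0.01] F [3.72 1.07 4.6 ] T [ 0.158 -0.211 -0.151] j [-0.49  0.26  0.13  1.44  0.    2.77] w 0.686
t 13.18 p [ 627.7 -188.4  171.7] psi -6.81 tilt [ 0.06 -0.02] F [ 4.03 -0.13  4.41] T [ 0.088 -0.226  0.128] j [-0.49  0.27  0.13  1.43  0.    2.77] w 0.681
```

```bash
python3 -m crank '[[0.15,0,0.2,0],[0.3,0,0.4,0],[0.3,0,0.4,0]]' >/dev/null; python3 s.py;  python3 -m crank '[[0.05,0,0.1,0],[0.05,0,0.1,0],[0.05,0,0.1,0]]' >/dev/null; python3 s.py
```

```text
t 13.43 p [ 631.3 -188.9  168.3] psi -6.81 tilt [ 0.14 -0.04] F [5.22 0.28 6.48] T [ 0.113 -0.498  0.085] j [-0.49  0.28  0.14  1.42  0.    2.77] w 0.68
t 13.68 p [ 631.8 -189.   167.9] psi -6.83 tilt [ 0.17 -0.05] F [6.82 0.18 6.65] T [ 0.141 -0.748 -0.247] j [-0.49  0.28  0.14  1.42  0.    2.77] w 0.677
```

```bash
python3 -m crank '[[0.15,0,-0.05,0],[0.15,0,-0.05,0],[0.15,0,-0.05,0]]' >/dev/null; python3 s.py; python3 -m crank '[[0.15,0,0,0],[0.15,0,0,0],[0.15,0,0,0]]' >/dev/null; python3 s.py
```

```text
t 13.93 p [ 632.1 -189.   167.6] psi -6.84 tilt [-0.   -0.02] F [0.79 1.1  7.12] T [ 0.042  0.295 -0.258] j [-0.49  0.29  0.14  1.42 -0.    2.77] w 0.682
t 14.18 p [ 633.  -189.1  166.9] psi -6.84 tilt [-0.1  0. ] F [-1.96  0.66  5.01] T [-0.011  1.018 -0.125] j [-0.49  0.29  0.15  1.43 -0.    2.77] w 0.679
```

Level and seated by feel: z is 166.9 (166.7 expected), and the centre is at about x = -8.8, y = -0.5 in the grey frame. Now I'll take off the residual force and let go.

```bash
python3 -m crank '[[-0.08,0,-0.05,0],[-0.08,0,-0.05,0],[-0.08,0,-0.05,0]]' 70 20 >/dev/null; python3 s.py; python3 -m crank '[[0,0,0,0],[0,0,0,0],[0,0,0,0],[0,0,0,0]]' 100 20 >/dev/null; python3 s.py
```

```text
t 14.43 p [ 632.5 -189.   167.2] psi -6.83 tilt [-0.05  0.02] F [-2.35 -0.63  1.09] T [-0.184  0.214  0.002] j [-0.49  0.29  0.14  1.43 -0.    2.77] w 0.699
t 14.77 p [ 632.8 -188.9  167.7] psi -6.83 tilt [-0.    0.01] F [-0.19 -0.97  0.12] T [-0.001 -0.012 -0.002] j [-0.49  0.29  0.14  1.43  0.    2.77] w 0.997
```

```bash
python3 -m crank '[[0,0,-2,0],[0,0,-5,0],[0,0,-9,0],[0,0,-12,0],[0,-3,-12,0],[0,-7,-12,0],[0,-11,-12,0],[0,-15,-12,0],[0,-19,-12,0],[0,-23,-12,0],[0,-27,-12,0],[0,-31,-12,0]]' >/dev/null; python3 s.py
python3 -m crank '[[-1,-4,0,0],[-2,-8,0,0],[-3,-12,0,0],[-4,-16,0,0],[-6,-20,0,0],[-8,-24,0,0],[-10,-28,0,0],[-10,-28,0,0]]' >/dev/null
python3 - <<'E'
from h import *
st()
im=snap('scene','s7.png');im=cv2.resize(im[130:330,270:430],None,fx=3.7,fy=3,interpolation=2); im=cv2.resize(cv2.imread('pics/s7.png')[140:300,280:430],None,fx=3.7,fy=3.7,interpolation=2);cv2.imwrite('pics/s7z.png',im)
im=snap('top','t7.png'); im=cv2.resize(im[160:330,320:450],None,fx=3.5,fy=3.5,interpolation=2); cv2.imwrite('pics/t7z.png',im)
E
```

```text
t 15.77 p [666.5  88.1 287.9] psi -4.0 tilt [0.06 1.16] F [-0.4  -0.83  0.36] T [-0.005  0.032  0.034] j [-0.07  0.34  0.43  1.65  0.02  3.14] w 1.0
t 16.43 p [616.1 139.1 291.8] psi -0.38 tilt [-0.05  2.93] F [ 0.93  0.08 -0.14] T [-0.02  -0.01   0.001] j [-0.01  0.21  0.27  1.64  0.05  3.14] w 1.002
```

View pics/s7z.png

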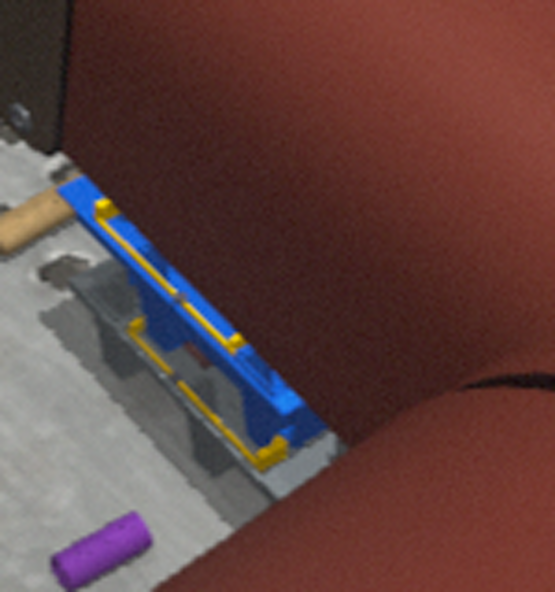

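View pics/t7z.png

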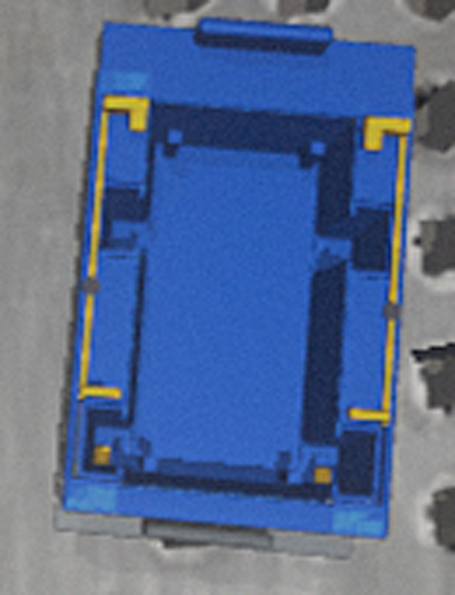

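Both tongues show yellow in the toe windows at (100,455) and (322,474), and the blue tab is at the far end. I'll swing the arm away from its joint-6 end for a clear check in both views.

```bash
python3 -m crank '[[-2,0,0,-7],[-4,-2,0,-14],[-6,-4,0,-21],[-8,-8,0,-28],[-10,-12,0,-35],[-12,-16,0,-42],[-14,-20,0,-49],[-16,-24,0,-56],[-18,-28,0,-63],[-20,-32,0,-70],[-20,-34,0,-77],[-20,-36,0,-80]]' >/dev/null
python3 s.py
python3 - <<'E'
from h import *
im=snap('scene','s8.png');cv2.imwrite('pics/s8z.png',cv2.resize(im[140:300,280:430],None,fx=3.7,fy=3.7,interpolation=2))
im=snap('top','t8.png'); cv2.imwrite('pics/t8z.png',cv2.resize(im[160:330,320:450],None,fx=3.5,fy=3.5,interpolation=2))
E
```

```text
t 17.53 p [416.4 504.1 310.9] psi 80.22 tilt [-0.06  3.02] F [ 0.6 -0.4 -0.9] T [-0.048 -0.015  0.007] j [0.66 0.25 0.36 1.65 0.04 2.4 ] w 1.006
```

View pics/s8.png

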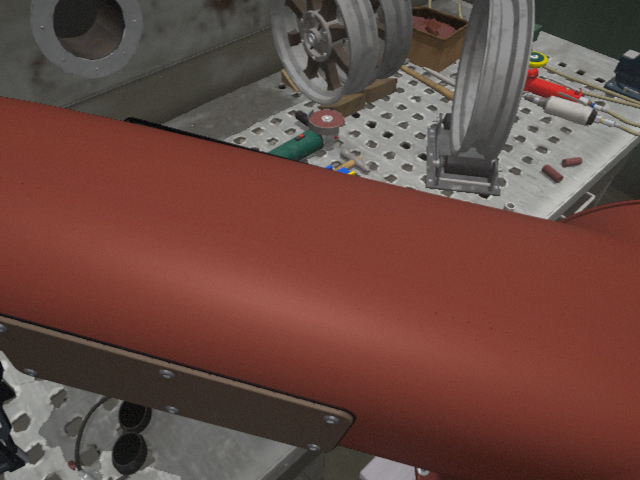

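View pics/t8.png

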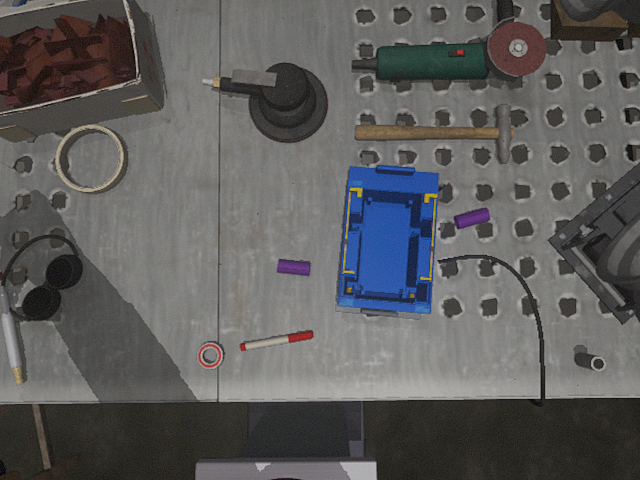

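```bash
python3 -c "
from h import *
go(210,560,300,120)"
```

```text
shift cm [  1.92 -21.44   1.3 ] turn -40.04 psi 79.96
```

```bash
python3 -m crank '[[0.2,-3,0,-6],[0.4,-7,0,-12],[0.8,-11,0,-18],[1.2,-15,0,-24],[1.6,-19,0,-30],[1.9,-21.4,0,-36],[1.9,-21.4,0,-40],[1.9,-21.4,0,-40]]' >/dev/null
python3 s.py
python3 - <<'E'
from h import *
np.set_printoptions(precision=1,suppress=True)
im=snap('scene','s9.png');cv2.imwrite('pics/s9z.png',cv2.resize(im[140:300,280:430],None,fx=3.7,fy=3.7,interpolation=2))
im=snap('top','t9.png'); cv2.imwrite('pics/t9z.png',cv2.resize(im[160:330,320:450],None,fx=3.5,fy=3.5,interpolation=2))
E
```

```text
t 18.3 p [210.9 557.3 314. ] psi 119.92 tilt [-0.03  2.97] F [ 0.03 -0.3  -0.11] T [-0.095 -0.027  0.027] j [0.98 0.05 0.15 1.62 0.03 2.03] w 1.002
```

View pics/s9z.png

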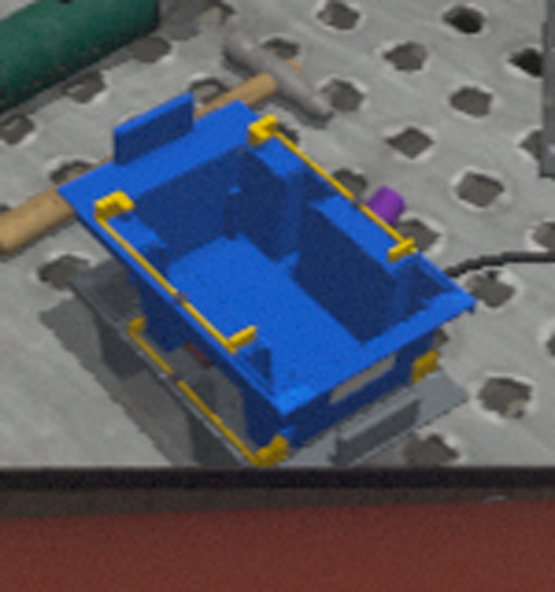

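View pics/t9z.png

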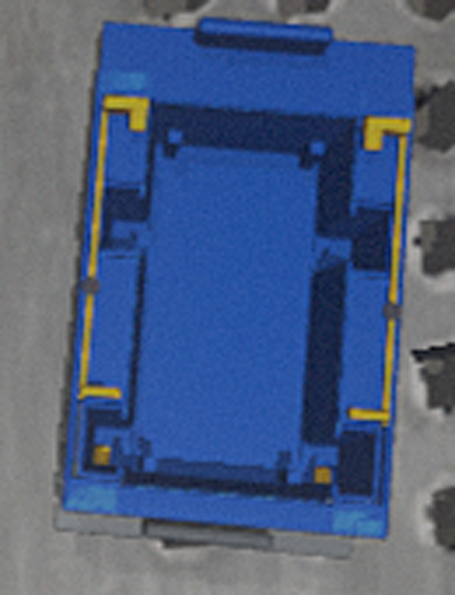

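Run:
```python
from h import *
np.set_printoptions(precision=1,suppress=True)
S=lambda u:np.array(u)/3.7+[280,140]-.4
T=lambda u:np.array(u)/3.5+[320,160]-.4
for n,t,s in(("tabL",(104,22),(60,190)),("tabR",(415,45),(245,100)),("toeR",(386,538),(475,300)),("toeL",(64,508),(282,413))):
    x,r=tri(T(t),S(s)); print(n,x,r)
w=ray("top",np.array([T(u) for u in((64,508),(386,538),(415,45),(104,22))]),140)
th,t,e=fit([(100,-72),(100,72),(-122,72),(-122,-72)],w); print("blue yaw",np.degrees(th),t); print(e)
g=np.radians(-6.49);r=np.array([[np.cos(g),-np.sin(g)],[np.sin(g),np.cos(g)]]); print("blue in grey frame",(t-[525.5,-176.4])@r)
# grey shift between first and last pictures: match patches of grey still seen (scene: left side; top: near tab)
for n,(x0,y0,x1,y1) in(("top",(336,310,420,322)),("scene",(303,225,330,258))):
    a=cv2.imread(f"pics/{n}0.png",0); b=cv2.imread(f"pics/{n[0]}9.png",0)
    p=b[y0:y1,x0:x1]; q=a[y0-4:y1+4,x0-4:x1+4]; m=cv2.matchTemplate(q,p,cv2.TM_CCOEFF_NORMED); _,v,_,l=cv2.minMaxLoc(m); print(n,"shift px",4-l[0],4-l[1],round(v,3))
    print(cv2.phaseCorrelate(a[y0:y1,x0:x1].astype(float),b[y0:y1,x0:x1].astype(float)))
```

```text
tabL [ 641.8 -120.5  138.5] [2.7]
tabR [ 626.9 -261.7  138.6] [4.5]
toeR [ 408.7 -237.1  140.9] [0.1]
toeL [423.9 -96.4 139.6] [0.]
blue yaw 174.14551909685213 [ 515.2 -176.9]
[[-0.9  1.3]
 [-0.3 -1.1]
 [ 0.2 -1.6]
 [ 1.1  1.4]]
blue in grey frame [-10.2  -1.6]
top shift px 0 0 0.914
((-0.09134412769998335, 0.11196214964334139), 0.9317768639591709)
scene shift px 0 0 0.626
((0.38525510738345226, 0.1324219509451119), 0.8266228494164574)
```

Blue rim corners triangulate to 138.5–140.9 mm (140 nominal), the blue crate sits at x -10.2, y -1.6 mm in the grey frame, and the grey crate shows no shift. Handing in.

```bash
python3 -c "
from rig import env
print(env.finish_job())"; python3 s.py
```

```text
the job is handed in; nothing more can be done
None
the job is handed in; nothing more can be done
```

The blue crate is stacked half round on the grey one, level and locked by every check I could make, and I handed the job in at about 18.4 s. No verdict came back.

**What I did:** I gripped the tab across its 60 mm width, so the crate could pivot between the jaws. The moves cannot tilt the tool, so lifting along an arc about the toe tipped it to about 11°. I then clamped it at 110 N, turned it, set the toe on the ledge and slid it about 23 mm to a stop. The tab end came down with a light grip, and I released it.

**Last checks:**
- **Lock:** yellow tongues are visible in both toe windows, and the tab is at the far end.
- **Level:** the blue rim corners came out 138.5 to 140.9 mm high (140 nominal). The two tab-end corners matched less well between the views, by 3 to 4.5 mm.
- **Position:** the blue crate's centre is at x -10.2, y -1.6 mm in the grey crate's frame, with yaw about 0.6° off exactly opposed.
- **Grey crate and bystanders:** the grey crate moved less than half a pixel in both views (under about 1 mm in the top view). The marker and hammer look unmoved.

**Failed or in doubt:**
- **Cameras blocked:** the arm hid both crates during insertion, so that part was done by feel. The stop came between my estimates for the tongue tips and the posts. I settled it with a lift test that met resistance.
- **Grip:** the first attempt to ease it to 20 N did not relax the fingers. I had to open them slightly.
- **Push force:** it reached about 6.8 N for a moment, close to the 7 N that would shove the grey crate.
- **Joint 6:** it stood at its 3.14 limit while I retreated. That left the tool about 3° off vertical at the end, clear of everything.
- **Rolls:** I could see only one roll through the gap afterwards. I did not check them one by one.

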